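Zero the pan dial, then draw out and lock the tripod leg while holding it

ROBOT

A 6-joint arm with a two-finger parallel gripper is mounted at the origin on the work surface. World frame = base frame: x ahead of the robot, y to its left, z up, the work surface at z = 0. Lengths are in m, angles in rad, forces in N, time in s.
With the tool pointing down it reaches from about 0.3 to 0.775 m from the base axis. Payload 14.6 kg.
Tool frame: the origin (TCP) lies at the very end of the fingers, on their centre line; the grasp point (between the pads) lies 19 mm behind it (ctrl.hold_point_z is the distance from the TCP to the grasp point, in m); x points along the fingers, y is the direction in which the jaws open and shut, and the axes are right-handed (so a half turn about x gives the same grasp; the last joint's range is limited). The gripper opens to 94 mm and grips with 3 to 60 N. Pads are 16 mm wide; open, the fingers measure 119 mm over their backs; the gripper's body (75 mm by 177 mm) begins 78 mm behind the grasp point.
Start: joints at [1.064, 0.3, 1.521, -0, 1.321, -0.067], TCP at [0.234, 0.498, 0.205] pointing down, gripper open.
Joint ranges: [-3.03, 3.03], [-0.79, 2.21], [0.23, 2.52], [-1.04, 4.18], [0, 3.07], [-2.55, 2.55]. Speed limits (rad/s): [2.22, 2.22, 2.57, 3.14, 3.14, 3.14].

INTERFACE

Orientations are given as [roll, pitch, yaw] about the fixed x, y, z axes, in that order (R = Rz(yaw) Ry(pitch) Rx(roll)).
In Python, from station import get_obs, camera, ticket, ctrl gives the robot as it stands.
- The arm moves only by the tool step_arm, never from a script. Its argument "motion" is a list that holds one entry, the list of rows, each a list of 6 numbers: the shift along the tool's x, y, z in m, then the turn, a rotation vector about the tool's x, y, z in degrees. A call has 1 to 12 rows; each row shifts and turns the commanded pose from where the row before left it, along the tool's axes as they then stand; what a row does not reach is not made up. A row lasts 1/8 s, in which the tool goes at most 62.5 mm and 10.7 degrees, less where a joint would pass 70% of its speed; a pose out of reach is approached as far as the arm can. A call is refused whole if a number of a shift passes 0.0625 or a number of a turn 10.7, either way. A call with a gripper value outside its range is refused whole. "fingers" is the finger opening in m, from 0 to 0.094, set as the call begins (left out, the last holds). The fingers move at their own pace and stop on an object; "squeeze" is the grip in N (left out, the last holds). Time passes only in rows, so rows that do not move let the fingers close. It gives the time, the measured TCP pose, the force and the opening at its end, in the units of the state.
- get_obs(): the state, without advancing time (a new reading comes with each control period).
- camera(name): name is "scene" or "side" or "wrist"; returns a dict with "pixels" (384x512x3 uint8, red, green, blue), "fx", "fy", "cx", "cy" (pixels), "extrinsics" (4x4, takes a point from world to camera coordinates); the wrist camera has in their place "T_tool_cam" (4x4, takes a point from camera to tool coordinates, whose origin is the TCP and whose axes are the tool frame's). Camera axes: x right, y up, looking along -z (the intrinsics and any distortion apply to the point x, -y, -z); pixel columns grow to the right and rows downward; lengths in m; the calibration is good to about 2 mm. A picture is of the moment at which its call begins: read the wrist's pose just before it. There is no depth.
- ticket.hand_in(): hands the job in, once; it reports no verdict.
The state is a dict: "time_s": time; "qpos": joint angles; "joint_vel": joint speeds; "tau": joint torques, N m; "ee_pos": TCP position; "eef_rot": TCP orientation; "force": force on the tool from outside, world axes, zero at the start; "moment": the same for the moment, N m; "grip_width": finger opening in m.
Only numpy, scipy, OpenCV 4.12 (cv2) and the standard library are available. Lean on these libraries where they do the work, as an engineer would, in place of code of your own. Each camera call takes 0.05 s, during which the arm holds its last target.

TASK

Get the phone tripod on the wooden board ready: first turn its pan dial anticlockwise (seen from above) back to the zero stop. Then pull the spring-loaded leg out by its foot bar until the bar is level with the pointer of the index clip, and while you hold it there push the cam lever fully closed, so that it lies straight along the leg. Finish still holding the foot bar at the mark with the lever closed; do not let go, and leave the index clip and the things around the board where they are.

Things in the scene. Friction and masses are not known exactly. Their poses are not given: they have to be found in the camera images.
- stand: Wooden board 240 x 360 mm, fixed, top face 18 mm above the unit's top, with a phone tripod lying on it. Origin: centre of its underside. The leg slides along the board's long axis y, +y is out; foot bar and open lever reach to -x. 'Local' below is this frame. Tube, collar, folded legs, phone clamp: x -10 to 90, y -240 to 0, up to 60 mm high. Scale rail: x 89 to 101, y 10 to 160, 34 mm high.
- dial (a joint): Pan dial, a black knob, in rad: 0 at the zero stop (hard stop), growing as it turns clockwise seen from above; starts at 0.6 to 1.3 and stays where left (friction 0.04 N m). To zero it, turn it anticlockwise by this value. At zero the white tick on its bar points to the small dark line on the board, at the board's -x side of the dial.
- dial_grip (a point): Point on the dial's vertical axis at the height to grip (55 mm), at local x -60, y -110 mm. The dial's raised bar grip is 42 mm long, 14 mm wide, from 32 to 62 mm high, on a 44 mm disc over a 68 mm round base. This point's x axis runs along the bar and turns with it; at dial value 0 it is parallel to the board's x.
- leg: Sliding leg: 18 mm rod with a straight foot bar across its end; slides along the board's y, 0 to 110 mm out. A spring draws it in with 2 N when in, 60 N/m more as it comes out (4 to 5 N at the mark), so it runs back in if let go, even with the lever closed. Origin: where rod axis and bar's centre line cross, local x 40, z 45 mm, y 30 mm when fully in, where it starts. Axes as the board.
- bar_grip (a point): Point on the foot bar's centre line 17 mm from its free -x end, 113 mm in -x from the leg's axis. The bar is 155 mm long along x, 12 mm wide along y, 18 mm high, its centre 45 mm above the unit's top and 27 mm above the board. It can be straddled from above by jaws that close along y; nothing stands beside it here. Axes as the board.
- bar_end (a point): Centre of the foot bar's other (+x) end face, which points at the index clip; 25 mm in +x from the leg's axis. Axes as the board.
- mark_tip (a point): The length mark: tip of the steel pointer (4 mm wide) of the index clip on the scale rail, 33 to 57 mm further out than the bar's starting place. Axes as the board. The leg is at its mark when bar_end and this point have the same y in the board's frame (the tip is then 10 mm beyond the bar's end in x). The clip could be pushed along its rail: keep off it.
- lever (a joint): Cam lever in rad: 0 is closed (hard stop; it lies straight along over the leg), positive is swung out towards the board's -x; starts at 0.38 to 0.5 and stays where left (friction 0.2 N m, about 2 N at the paddle). It turns about a vertical pin on the collar at local x 40, y -15 mm.
- paddle (a point): Centre of the lever's paddle, 107.5 mm from the pin: upright plate 75 mm long along the lever, 8 mm thick, 59 to 72 mm above the unit's top; the arm is as high, so the foot bar (top 54 mm) passes below. Fingers straddling the bar on the paddle's -x side meet it with their sides as they slide along the bar in +x, and so close it; closed, its -x face is 4 mm in -x of the leg's axis.
- tiffin: Red plastic lunch box, 126 x 176 x 64 mm, with clip latches; loose bystander beyond the board's +y end. Origin: centre of underside.
- tumbler: Steel tumbler, 72 mm wide, 100 mm tall; loose bystander beside the board's +x edge. Origin: centre of underside.
- jar: Glass jar with twist cap, 70 mm wide, 90 mm tall; loose bystander beyond the board's -y end. Origin: centre of underside.

How it is judged:
On the way, in this order (a step that is already met when the one before it is completed fails the run):
1. the dial is back at its zero stop (value of joint dial below 0.08 rad), for 0.2 s.
2. the foot bar is held level with the pointer while the lever is still open (y of bar_end in the frame of mark_tip between -0.006 and 0.006 m and contact force between the fingers and leg above 1 N and value of joint lever above 0.3 rad), for 0.2 s.
3. the lever is closed with the foot bar still held at the mark (y of bar_end in the frame of mark_tip between -0.006 and 0.006 m and contact force between the fingers and leg above 1 N and value of joint lever below 0.06 rad), for 0.2 s.
At the end, for the whole second after the job is handed in: The foot bar's centre line is within 6 mm of the pointer (along the leg) and the fingers press on the leg with more than 1 N, holding it against its spring; the lever is within 0.06 rad of closed and the dial within 0.08 rad of its zero stop (all of step 3 and value of joint dial below 0.08 rad); the arm keeps its last pose, push and grip.
It fails at once if the cam lever is swung in while the leg is off its length mark (value of joint lever below 0.25 rad and not (y of bar_end in the frame of mark_tip between -0.009 and 0.009 m)).
It fails at once if the index clip that gives the length mark is shifted (distance of mark_tip from where it was at the start of the episode above 0.004 m).
It fails at once if the tiffin, tumbler or jar is pushed or tipped (distance of any of tiffin, tumbler, jar from where it was at the start of the episode above 0.02 m or angle between any of tiffin, tumbler, jar's own z axis and vertical above 0.3 rad).
It also fails if it takes over 51 s, if anything falls off the work surface, if the arm or the gripper's body presses on something with over 40 N, if the wrist force passes 120 N, or if a joint passes its speed limit or range.

## Working session

There is one attempt and no reset: what is moved stays moved. The work goes in short steps, Python scripts to look and compute and a tool call to move; the robot and the scene stay as the last step left them, time stands still between calls to the robot, and variables do not carry over. Pictures are saved under pics/ and viewed, and the job is handed in when it is done.

Besides the shell and the picture viewer there is one more tool, called after "Emit:" as a command line: name --argument value ..., lists and objects as JSON in quotes. step_arm: Moves the arm, as the interface text tells. Its arguments: {"type":"object","properties":{"motion":{"type":"array","items":{"type":"array","items":{"type":"array","items":{"type":"number"}}}},"fingers":{"type":"number"},"squeeze":{"type":"number"}},"required":["motion"]}

```bash
ls; mkdir -p pics; python3 - <<'E'
from station import get_obs,camera,ctrl
import cv2,numpy as np
print(get_obs(), ctrl.hold_point_z)
for n in ["scene","side","wrist"]:
    c=camera(n); cv2.imwrite(f"pics/{n}0.png",c["pixels"][:,:,::-1])
    print(n,[c[k] for k in("fx","fy","cx","cy")]); print(c.get("extrinsics",c.get("T_tool_cam"))); print([k for k in c])
E
```

```text
pics
{'time_s': 0.0, 'qpos': array([ 1.06440105e+00,  3.00486099e-01,  1.52158098e+00,  3.59707394e-05,
        1.32072086e+00, -6.66311669e-02]), 'joint_vel': array([ 0.00082803,  0.00026837, -0.00059118, -0.00108846, -0.00179066,
       -0.00169374]), 'tau': array([-1.61926910e-04, -5.31807232e+01, -3.52740562e+01,  7.08675524e-02,
        2.44271639e-02, -1.54728909e-04]), 'ee_pos': array([0.23402847, 0.49742892, 0.20487815]), 'eef_rot': array([-1.66656805,  1.56960053, -2.10634108]), 'force': array([0.18664519, 0.18140982, 0.2826595 ]), 'moment': array([0.01750791, 0.00208212, 0.02461381]), 'grip_width': 0.09405969259455381} 0.0188
scene [430.6811915220716, 430.6811915220716, 254.42158173947655, 191.72751359530062]
[[-0.2928001   0.95603763 -0.01612902  0.16542208]
 [-0.73264318 -0.21347941  0.64626659  0.41356371]
 [ 0.61441197  0.20104374  0.76294125 -1.64224095]
 [ 0.          0.          0.          1.        ]]
['pixels', 'fx', 'fy', 'cx', 'cy', 'extrinsics']
side [465.642542822363, 465.642542822363, 261.61609382270814, 182.99554812789216]
[[ 0.72008212 -0.69388533 -0.00221336 -0.41766173]
 [ 0.51761464  0.53502671  0.66769866 -0.38122322]
 [-0.46212209 -0.48194353  0.74442837 -1.10083588]
 [ 0.          0.          0.          1.        ]]
['pixels', 'fx', 'fy', 'cx', 'cy', 'extrinsics']
wrist [306.1077218891773, 306.1077218891773, 255.10122126086864, 191.74949627872974]
[[ 1.29738352e-03  2.74819187e-01 -9.61495050e-01 -1.78515791e-01]
 [ 9.99998463e-01  7.77671587e-04  1.57161557e-03  1.36027221e-03]
 [ 1.17963750e-03 -9.61495611e-01 -2.74817756e-01 -8.00355891e-02]
 [ 0.00000000e+00  0.00000000e+00  0.00000000e+00  1.00000000e+00]]
['pixels', 'fx', 'fy', 'cx', 'cy', 'T_tool_cam']
```

View pics/scene0.png

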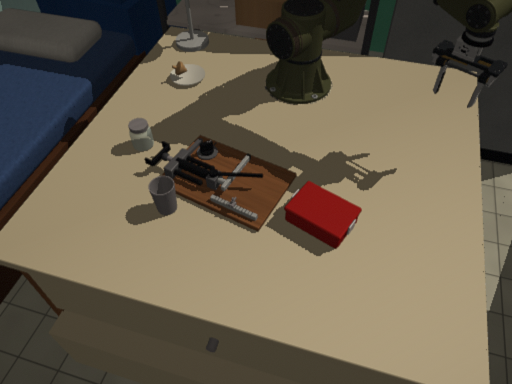

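View pics/side0.png

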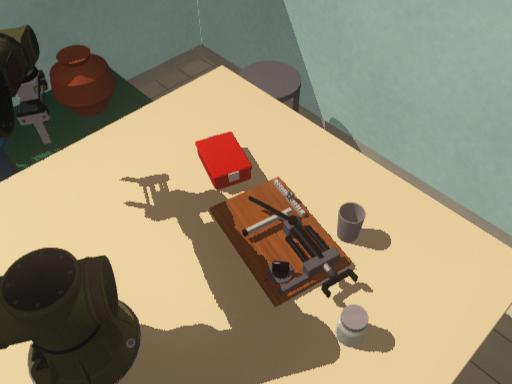

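View pics/wrist0.png

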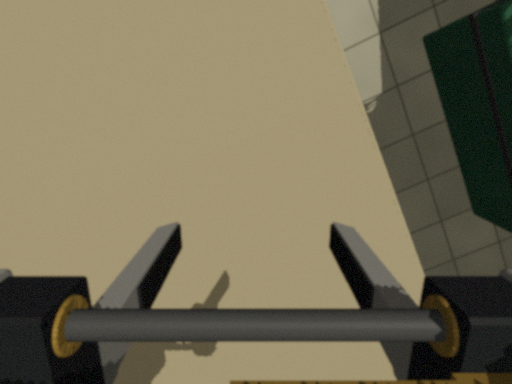

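```bash
cat > h.py <<'E'
import numpy as np,cv2
from station import get_obs,camera,ctrl
from scipy.spatial.transform import Rotation as R
def cam(n):
    o=get_obs(); c=camera(n); c["K"]=np.array([[c["fx"],0,c["cx"]],[0,c["fy"],c["cy"]],[0,0,1]])
    if n=="wrist":
        T=np.eye(4);T[:3,:3]=R.from_euler("xyz",o["eef_rot"]).as_matrix();T[:3,3]=o["ee_pos"]
        c["W"]=T@c["T_tool_cam"]
    else: c["W"]=np.linalg.inv(c["extrinsics"])
    return c
def ray(c,u,v):
    d=np.array([(u-c["cx"])/c["fx"],-(v-c["cy"])/c["fy"],-1.]); d=c["W"][:3,:3]@d
    return c["W"][:3,3],d/np.linalg.norm(d)
def onz(c,u,v,z):
    p,d=ray(c,u,v); return p+d*(z-p[2])/d[2]
def proj(c,P):
    q=np.linalg.inv(c["W"])@np.r_[P,1]; return np.array([c["cx"]+c["fx"]*q[0]/-q[2], c["cy"]-c["fy"]*q[1]/-q[2]])
def tri(rs):
    A=0;b=0
    for p,d in rs:
        M=np.eye(3)-np.outer(d,d);A=A+M;b=b+M@p
    return np.linalg.solve(A,b)
def save(c,name,roi=None,s=1):
    im=c["pixels"][:,:,::-1]
    if roi: x0,y0,x1,y1=roi; im=im[y0:y1,x0:x1]
    im=cv2.resize(im,None,fx=s,fy=s,interpolation=cv2.INTER_CUBIC); cv2.imwrite("pics/"+name,im)
E
python3 - <<'E'
from h import *
for n,roi in(("scene",(140,120,310,240)),("side",(190,160,370,310))):
    c=cam(n); save(c,n+"1.png",roi,4.4)
    hsv=cv2.cvtColor(c["pixels"],cv2.COLOR_RGB2HSV)
    m=((hsv[...,0]<14)&(hsv[...,1]>140)&(hsv[...,2]>40)&(hsv[...,2]<190)).astype(np.uint8)
    x0,y0,x1,y1=roi; k=np.zeros_like(m);k[y0:y1,x0:x1]=m[y0:y1,x0:x1]
    # tiffin is purer red
    k[(c["pixels"][...,1]<20)]=0
    cs,_=cv2.findContours(k,cv2.RETR_EXTERNAL,cv2.CHAIN_APPROX_NONE)
    pts=np.vstack([q for q in cs if cv2.contourArea(q)>60]); h=cv2.convexHull(pts)
    ap=cv2.approxPolyDP(h,6,True)[:,0]
    print(n,ap.tolist())
    for z in (0,.018): print([np.round(onz(c,*p,z)[:2],3).tolist() for p in ap])
E
```

```text
scene [[309, 219], [257, 230], [177, 193], [174, 178], [196, 149], [219, 143], [309, 181]]
[[0.618, 0.179], [0.697, 0.048], [0.635, -0.223], [0.581, -0.256], [0.442, -0.239], [0.394, -0.176], [0.477, 0.148]]
[[0.632, 0.18], [0.709, 0.052], [0.648, -0.214], [0.595, -0.247], [0.459, -0.23], [0.412, -0.168], [0.493, 0.15]]
side [[350, 263], [274, 305], [211, 212], [201, 160], [248, 160], [294, 195]]
[[0.626, -0.294], [0.393, -0.239], [0.47, 0.099], [0.584, 0.287], [0.693, 0.181], [0.692, -0.025]]
[[0.615, -0.299], [0.386, -0.245], [0.461, 0.087], [0.574, 0.272], [0.681, 0.168], [0.68, -0.035]]
```

View pics/scene1.png

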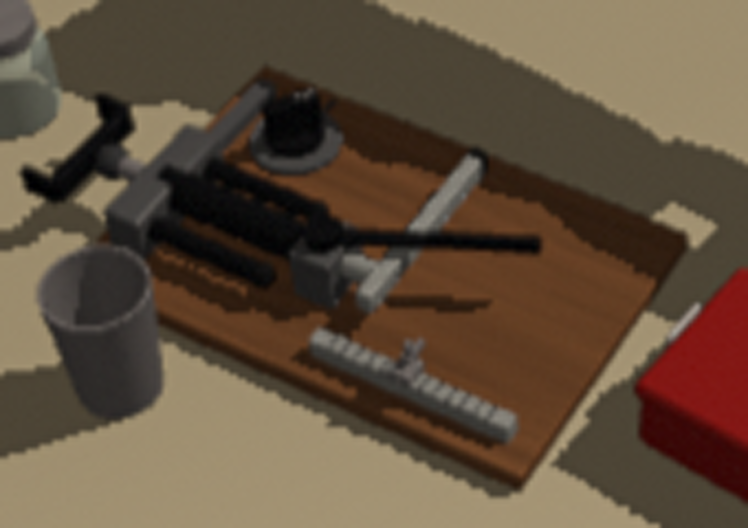

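View pics/side1.png

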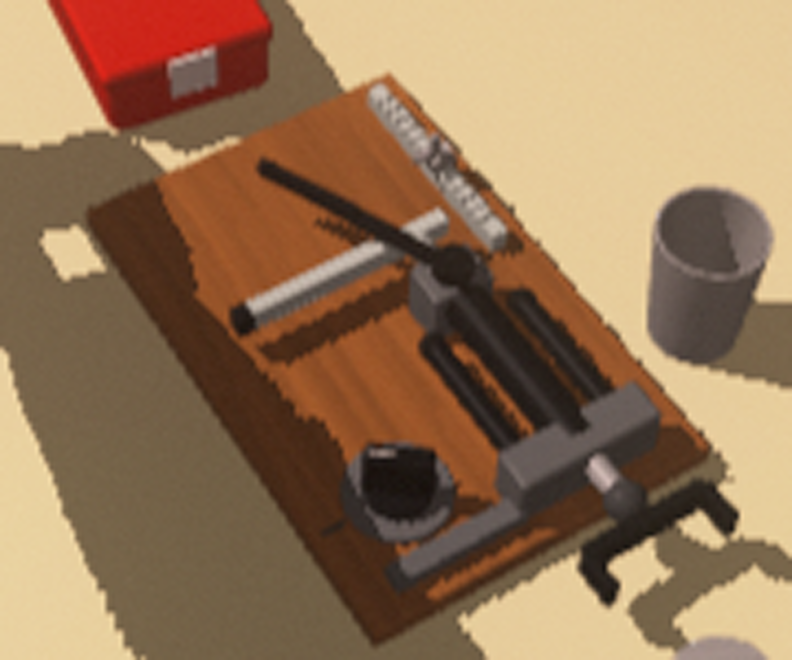

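```bash
python3 - <<'E'
from h import *
s=cam("scene");d=cam("side")
S={'A':(268,68),'B':(687,236),'C':(520,483)}
D={'A':(377,642),'B':(88,212),'C':(388,75),'D':(710,452)}
f=lambda p,x,y:(p[0]/4.4+x,p[1]/4.4+y)
for k in D:
    pd=f(D[k],190,160)
    print(k,"side z.018",np.round(onz(d,*pd,.018),4))
    if k in S:
        ps=f(S[k],140,120); print("  scene",np.round(onz(s,*ps,.018),4)," tri",np.round(tri([ray(s,*ps),ray(d,*pd)]),4))
E
```

```text
A side z.018 [ 0.3873 -0.25    0.018 ]
  scene [ 0.394  -0.2385  0.018 ]  tri [ 0.3886 -0.2447  0.0106]
B side z.018 [0.4684 0.1002 0.018 ]
  scene [0.4741 0.1058 0.018 ]  tri [0.4703 0.1044 0.0131]
C side z.018 [0.6981 0.049  0.018 ]
  scene [0.7071 0.0546 0.018 ]  tri [0.7026 0.0532 0.0113]
D side z.018 [ 0.6185 -0.3013  0.018 ]
```

```bash
python3 - <<'E'
from h import *
o=get_obs();M=R.from_euler("xyz",o["eef_rot"]).as_matrix();print(M.round(3))
E
```

```text
[[-0.     0.426  0.905]
 [-0.     0.905 -0.426]
 [-1.    -0.    -0.   ]]
```

Emit:
step_arm --motion '[[[-0.007, -0.035, 0.041, 0, 0, 0], [-0.007, -0.035, 0.041, 0, 0, 0], [-0.007, -0.035, 0.041, 0, 0, 0], [-0.007, -0.035, 0.041, 0, 0, 0], [-0.007, -0.035, 0.041, 0, 0, 0], [-0.007, -0.035, 0.041, 0, 0, 0], [-0.007, -0.035, 0.041, 0, 0, 0], [-0.007, -0.035, 0.041, 0, 0, 0], [-0.007, -0.035, 0.041, 0, 0, 0], [-0.007, -0.035, 0.041, 0, 0, 0], [-0.007, -0.035, 0.041, 0, 0, 0], [-0.007, -0.035, 0.041, 0, 0, 0]]]'

```text
time_s: 1.85
ee_pos: [0.501, -0.0937, 0.2898]
eef_rot: [0.339, 1.57, -0.101]
force: [0.7, -0.2, -0.4]
grip_width: 0.094
```

```bash
python3 - <<'E'
from h import *
c=cam("wrist"); save(c,"w1.png",None,1.5); o=get_obs();print(o["ee_pos"],o["joint_vel"].round(3),c["W"].round(4).tolist())
np.save("w1.npy",c["pixels"]);np.save("w1W.npy",c["W"])
E
```

```text
[ 0.50253645 -0.09811613  0.28988293] [ 0.082 -0.043  0.079  0.006 -0.029  0.123] [[0.427, -0.8695, -0.2483, 0.4291], [0.9043, 0.4102, 0.1185, -0.0583], [-0.0012, -0.2751, 0.9614, 0.4683], [0.0, 0.0, 0.0, 1.0]]
```

View pics/w1.png

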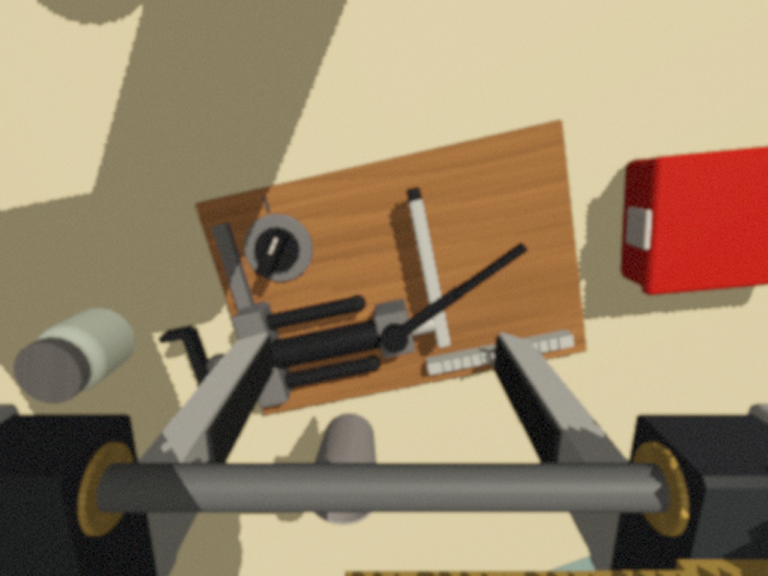

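```bash
python3 - <<'E'
from h import *
c=cam("wrist"); c=cam("wrist"); o=get_obs();print(o["time_s"],o["ee_pos"],abs(o["joint_vel"]).max())
save(c,"w2dial.png",(120,110,260,220),5.5);save(c,"w2bar.png",(250,110,410,260),5)
hsv=cv2.cvtColor(c["pixels"],cv2.COLOR_RGB2HSV)
m=((hsv[...,0]<18)&(hsv[...,1]>120)&(c["pixels"][...,1]>25)).astype(np.uint8); m[:,410:]=0
m=cv2.morphologyEx(m,cv2.MORPH_OPEN,np.ones((3,3)))
ys,xs=np.nonzero(m)
# edge lines: for top, left, right, bottom take extreme pixels
def fit(pts):
    pts=np.array(pts,float)
    for _ in range(4):
        vx,vy,x0,y0=cv2.fitLine(pts.astype(np.float32),cv2.DIST_HUBER,0,.01,.01).ravel()
        r=(pts[:,0]-x0)*vy-(pts[:,1]-y0)*vx; pts=pts[abs(r)<max(.8,2*r.std())]
    return np.array([vx,vy]),np.array([x0,y0]),len(pts),r.std()
top=[(u,np.nonzero(m[:,u])[0].min()-.5) for u in range(142,365)]
right=[(np.nonzero(m[v])[0].max()+.5,v) for v in range(90,225)]
left=[(np.nonzero(m[v])[0].min()-.5,v) for v in range(145,190)]
bot=[(u,np.nonzero(m[:,u])[0].max()+.5) for u in range(190,230)]+[(u,np.nonzero(m[:,u])[0].max()+.5) for u in range(365,385)]
L={k:fit(v) for k,v in dict(top=top,right=right,left=left,bot=bot).items()}
for k in L:print(k,L[k])
def X(a,b):
    A=np.stack([a[0],-b[0]],1);t=np.linalg.solve(A,b[1]-a[1]);return a[1]+t[0]*a[0]
P={'A':X(L['top'],L['left']),'B':X(L['top'],L['right']),'C':X(L['bot'],L['right']),'D':X(L['bot'],L['left'])}
Q={k:onz(c,*P[k],.018) for k in P}
for k in P:print(k,P[k].round(1),Q[k].round(4))
n=np.linalg.norm
print("AB",n(Q['A']-Q['B']),"BC",n(Q['B']-Q['C']),"AD",n(Q['A']-Q['D']),"DC",n(Q['D']-Q['C']))
d=Q['B']-Q['A'];print(np.degrees(np.arctan2(d[1],d[0])));d=Q['C']-Q['D'];print(np.degrees(np.arctan2(d[1],d[0])))
print("cen",(Q['A']+Q['C'])/2,(Q['B']+Q['D'])/2)
np.save("w2.npy",c["pixels"]);np.save("w2W.npy",c["W"])
E
```

```text
2.0 [ 0.50080705 -0.09351092  0.28899727] 0.052717645353433124
top (array([ 0.97400963, -0.22650665], dtype=float32), array([253.32433, 106.6982 ], dtype=float32), 222, np.float64(0.30124817143500454))
right (array([0.11097564, 0.9938231 ], dtype=float32), array([383.9, 161.2], dtype=float32), 130, np.float64(0.31801941142810913))
left (array([0.31715095, 0.94837505], dtype=float32), array([139.9, 162.9], dtype=float32), 45, np.float64(0.30116241278251393))
bot (array([ 0.98021775, -0.197922  ], dtype=float32), array([281.4, 254.7], dtype=float32), 60, np.float64(0.31623814695717656))
A [130.6 135.2] [ 0.3908 -0.2424  0.018 ]
B [374.7  78.5] [0.4697 0.1032 0.018 ]
C [391.9 232.4] [0.6994 0.0512 0.018 ]
D [177.6 275.7] [ 0.621  -0.2943  0.018 ]
AB 0.3544981222591325 BC 0.23557885546399124 AD 0.23601703469850072 DC 0.3542850902298609
77.14333428751256
77.21411821217448
cen [ 0.54512114 -0.09561334  0.018     ] [ 0.54535822 -0.09555806  0.018     ]
```

View pics/w2dial.png

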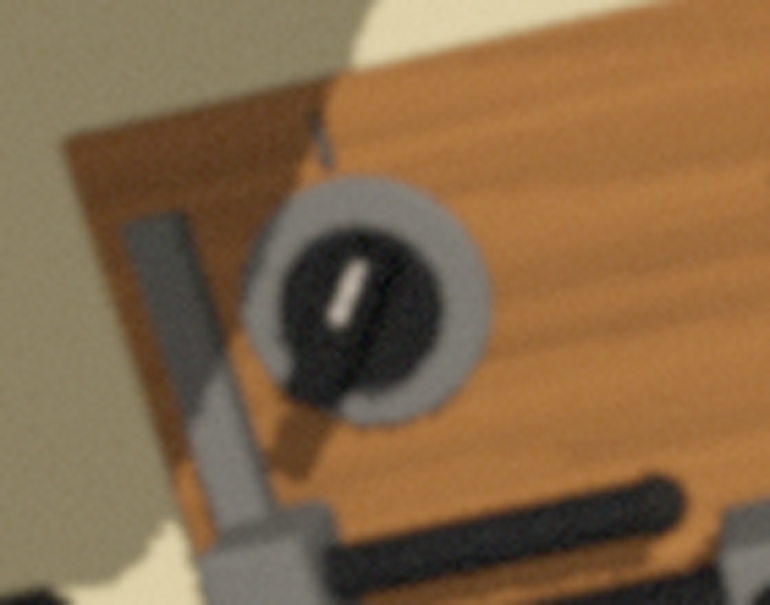

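View pics/w2bar.png

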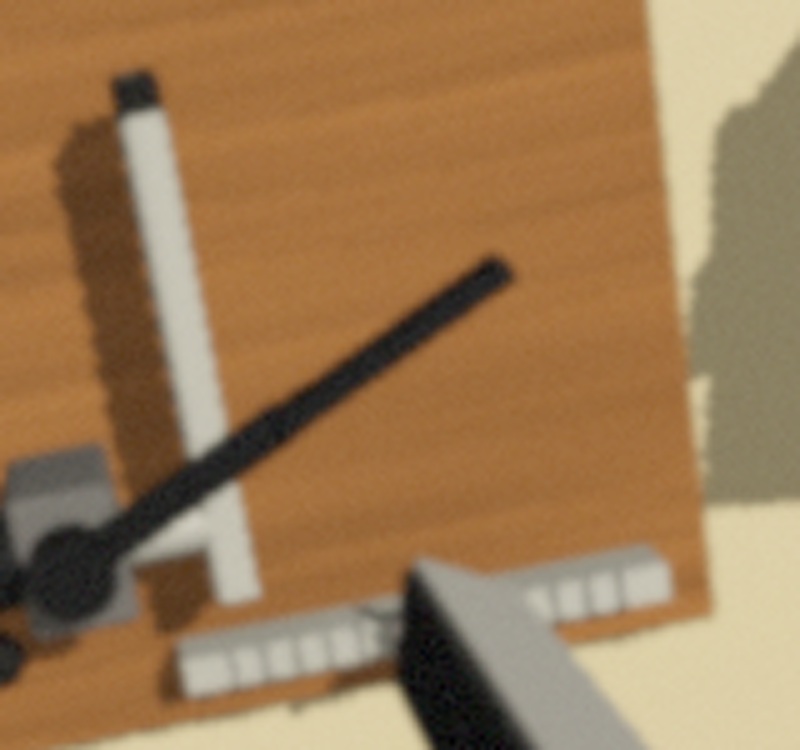

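```bash
cat >> h.py <<'E'
class W2: pass
def w2():
    c=dict(fx=306.1077,fy=306.1077,cx=255.10122,cy=191.7495); c["W"]=np.load("w2W.npy"); return c
E
python3 - <<'E'
from h import *
w=w2(); s=cam("scene");d=cam("side")
f=lambda p,x,y,k=4.4:((p[0]+.5)/k+x-.5,(p[1]+.5)/k+y-.5)
S={'A':(268,68),'B':(687,236),'C':(520,483)}
D={'A':(377,642),'B':(88,212),'C':(388,75),'D':(710,452)}
W={'A':(130.6,135.2),'B':(374.7,78.5),'C':(391.9,232.4),'D':(177.6,275.7)}
for k in D:
    rw=ray(w,*W[k]);rd=ray(d,*f(D[k],190,160))
    print(k,"w+side",tri([rw,rd]).round(4),end=' ')
    if k in S:
        rs=ray(s,*f(S[k],140,120)); print("w+scene",tri([rw,rs]).round(4),"all",tri([rw,rd,rs]).round(4))
print()
for zb in (0,-.007):
    print("zb",zb)
    C=np.mean([onz(w,*W[k],.018+zb) for k in W],0); a=np.radians(-12.82); print("cen",C)
    Rz=np.array([[np.cos(a),-np.sin(a)],[np.sin(a),np.cos(a)]]); loc=lambda p:(Rz.T@(p[:2]-C[:2])*1000).round(1)
    g=lambda p,z,k=5.5,x=120,y=110: onz(w,*f(p,x,y,k),z+zb)
    t1,t2=g((362,262),.0625),g((335,322),.0625)
    print("tick",loc(t1),loc(t2)); e=t1-t2; e=Rz.T@e[:2]; print("dial val",np.arctan2(e[1],-e[0]), np.degrees(np.arctan2(e[1],-e[0])))
    print("zero line",loc(g((315,115),.018)),loc(g((330,165),.018)))
    print("bar far bottom end",loc(g((315,395),.06)))
    print("disc centre",loc(g((362,308),.032)), "base centre", loc(g((368,300),.026)))
    b=lambda p,z:g(p,z,5,250,110)
    print("footbar -x end",loc(b((132,75),.054)),"+x end",loc(b((240,600),.054)),"lever tip",loc(b((500,268),.072)),"pin",loc(b((70,575),.072)))
    print("rail ends",loc(b((183,665),.034)),loc(b((668,568),.034)))
E
```

```text
A w+side [ 0.3902 -0.2458  0.0101] w+scene [ 0.3905 -0.2423  0.0161] all [ 0.3892 -0.2447  0.0125]
B w+side [0.4701 0.1044 0.0146] w+scene [0.4701 0.104  0.0152] all [0.47   0.104  0.0151]
C w+side [0.6994 0.0515 0.0172] w+scene [0.7026 0.0523 0.0129] all [0.7022 0.0528 0.0131]
D w+side [ 0.6235 -0.2978  0.011 ] 
zb 0
cen [ 0.54526081 -0.09558135  0.018     ]
tick [-74.7 -97.1] [ -61.9 -107.8]
dial val 0.6920938234836383 39.65405511268466
zero line [-109.8 -110. ] [ -96.4 -109.8]
bar far bottom end [ -44.8 -118.6]
disc centre [ -59.5 -108.6] base centre [ -60.4 -108. ]
footbar -x end [-89.3  29.8] +x end [64.3 30.4] lever tip [-21.1 113. ] pin [ 38.6 -15.2]
rail ends [90.7 10.3] [ 91.3 160.1]
zb -0.007
cen [ 0.5470572 -0.0961375  0.011    ]
tick [-75.7 -98.8] [ -62.7 -109.6]
dial val 0.6920938234836392 39.65405511268471
zero line [-111.5 -111.7] [ -97.9 -111.6]
bar far bottom end [ -45.3 -120.7]
disc centre [ -60.4 -110.3] base centre [ -61.3 -109.7]
footbar -x end [-90.6  30.3] +x end [65.6 30.9] lever tip [-21.2 114.9] pin [ 39.6 -15.4]
rail ends [92.3 10.4] [ 92.9 162.6]
```

```bash
cat >> h.py <<'E'
YAW=np.radians(-12.82); CEN=np.array([.546,-.096]); ZB=-.0025
RZ=np.array([[np.cos(YAW),-np.sin(YAW)],[np.sin(YAW),np.cos(YAW)]])
def loc(p): return (RZ.T@(np.asarray(p)[:2]-CEN)*1000).round(1)
def wld(x,y): return CEN+RZ@np.array([x,y])/1000
def delta(x,y,z,psi):
    "tool-frame shift to put TCP at local x,y mm, world z m; turn about tool x deg to get jaw angle psi (deg, local, 90=along board y)"
    o=get_obs();M=R.from_euler("xyz",o["eef_rot"]).as_matrix()
    t=np.r_[wld(x,y),z]-o["ee_pos"]; cur=np.degrees(np.arctan2(M[1,1],M[0,1])-YAW)
    tilt=np.degrees(np.arccos(-M[2,0]))
    return "shift",(M.T@t).round(4),"turn x",round(cur-psi,1),"now loc",loc(o["ee_pos"]),o["ee_pos"][2].round(4),"psi",round(cur,1),"tilt",tilt.round(2),"t",o["time_s"]
E
python3 - <<'E'
from h import *
w=w2(); f=lambda p,x,y,k=5.5:((p[0]+.5)/k+x-.5,(p[1]+.5)/k+y-.5)
for z in (.02,.04,.06):print(z,loc(onz(w,*f((185,215),120,110),z)),loc(onz(w,*f((270,520),120,110),z)),loc(onz(w,*f((125,220),120,110),z)))
print(delta(-60,-110,.12,90-38))
E
```

```text
0.02 [ -93.1 -150.5] [  -6.3 -153.6] [ -95.3 -166.5]
0.04 [ -94.4 -143.4] [ -11.4 -146.3] [ -96.5 -158.7]
0.06 [ -95.6 -136.2] [ -16.6 -139. ] [ -97.7 -150.8]
('shift', array([ 0.1692, -0.105 ,  0.0084]), 'turn x', np.float64(25.6), 'now loc', array([-45.6,  -5.7]), np.float64(0.2892), 'psi', np.float64(77.6), 'tilt', np.float64(0.03), 't', 2.1)
```

Emit:
step_arm --motion '[[[0.042, -0.026, 0.002, 0, 0, 0], [0.042, -0.026, 0.002, 0, 0, 0], [0.042, -0.026, 0.002, 0, 0, 0], [0.042, -0.026, 0.002, 0, 0, 0], [0, 0, 0, 8.5, 0, 0], [0, 0, 0, 8.5, 0, 0], [0, 0, 0, 8.5, 0, 0], [0, 0, 0, 0, 0, 0]]]' --fingers 0.032

```text
time_s: 3.1
ee_pos: [0.4635, -0.1882, 0.1217]
eef_rot: [0.677, 1.57, -0.206]
force: [0.5, 0.4, -0.2]
grip_width: 0.0321
```

```bash
python3 - <<'E'
from h import *
c=cam("wrist"); save(c,"w3.png",None,1.5); print(delta(-60,-110,.037,52)); print(get_obs()["grip_width"])
np.save("w3W.npy",c["W"]);np.save("w3.npy",c["pixels"])
print(proj(c,np.r_[wld(-60,-110),.06+ZB])*1.5)
E
```

```text
('shift', array([ 0.0847, -0.0013,  0.0009]), 'turn x', np.float64(0.4), 'now loc', array([ -59.9, -108.4]), np.float64(0.1217), 'psi', np.float64(52.4), 'tilt', np.float64(0.02), 't', 3.15)
0.032088069338042716
[378.41645669 308.60895384]
```

View pics/w3.png

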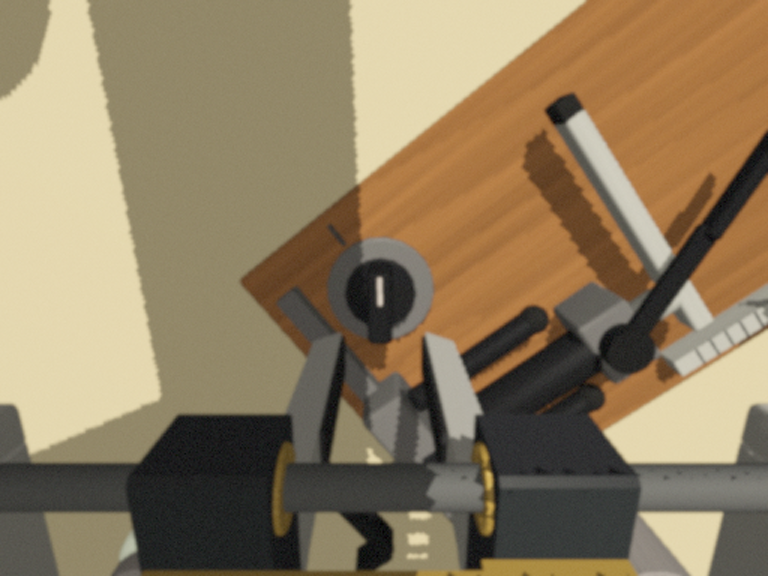

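Emit:
step_arm --motion '[[[0.028, -0.001, 0.001, 0, 0, 0], [0.028, 0, 0, 0, 0, 0], [0.028, 0, 0, 0, 0, 0], [0, 0, 0, 0, 0, 0]]]'

```text
time_s: 3.65
ee_pos: [0.4624, -0.1899, 0.0362]
eef_rot: [-2.73, 1.568, 2.672]
force: [0.1, 0.1, 0.8]
grip_width: 0.032
```

Emit:
step_arm --motion '[[[0, 0, 0, 0, 0, 0], [0, 0, 0, 0, 0, 0], [0, 0, 0, 0, 0, 0], [0, 0, 0, 0, 0, 0]]]' --fingers 0.008 --squeeze 20

```text
time_s: 4.15
ee_pos: [0.4637, -0.1912, 0.0386]
eef_rot: [0.218, 1.569, -0.666]
force: [-2.6, -0.7, 6.9]
grip_width: 0.0137
```

Emit:
step_arm --motion '[[[0, 0, 0, -9, 0, 0], [0, 0, 0, -9, 0, 0], [0, 0, 0, -9, 0, 0], [0, 0, 0, -9, 0, 0], [0, 0, 0, -4, 0, 0], [0, 0, 0, 0, 0, 0], [0, 0, 0, 0, 0, 0]]]'

```text
time_s: 5.03
ee_pos: [0.4642, -0.1906, 0.0386]
eef_rot: [0.2, 1.569, 0.012]
force: [1.7, 5.0, 6.4]
grip_width: 0.0142
```

```bash
python3 - <<'E'
from h import *
o=get_obs();print(o["moment"],o["force"]);c=cam("wrist"); save(c,"w4.png",None,1.5); print(delta(-60,-110,.037,90))
E
```

```text
[ 1.04913205 -0.24742208 -0.35813649] [1.6896187  4.97416865 6.41208376]
('shift', array([ 0.0016,  0.0004, -0.0012]), 'turn x', np.float64(2.0), 'now loc', array([ -58.8, -110.4]), np.float64(0.0386), 'psi', np.float64(92.0), 'tilt', np.float64(0.13), 't', 5.075)
```

View pics/w4.png

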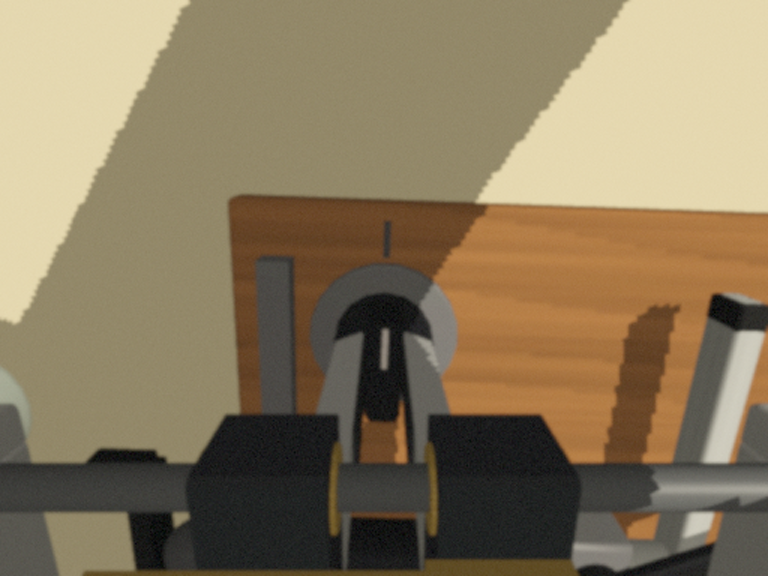

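Emit:
step_arm --motion '[[[0, 0, 0, 0, 0, 0], [0, 0, 0, 0, 0, 0], [-0.01, 0, 0, 0, 0, 0], [-0.03, 0, 0, 0, 0, 0], [-0.05, 0, 0, 0, 0, 0], [-0.05, 0, 0, 2, 0, 0], [-0.04, 0.02, 0, 0, 0, 0]]]' --fingers 0.04

```text
time_s: 5.95
ee_pos: [0.4676, -0.1717, 0.2202]
eef_rot: [-0.319, 1.569, -0.543]
force: [-0.8, 0.2, 0.1]
grip_width: 0.0398
```

Emit:
step_arm --motion '[[[0, 0.04, 0, 0, 0, 0], [0, 0.04, 0, 0, 0, 0], [0, 0.04, 0, 0, 0, 0], [0, 0.04, 0, 0, 0, 0], [0, 0, 0, 0, 0, 0], [0, 0, 0, 0, 0, 0]]]' --fingers 0.094

```text
time_s: 6.7
ee_pos: [0.5028, -0.0156, 0.2178]
eef_rot: [-0.597, 1.57, -0.819]
force: [-0.8, 1.0, -0.7]
grip_width: 0.0935
```

```bash
python3 - <<'E'
from h import *
o=get_obs();print(abs(o["joint_vel"]).max());c=cam("wrist"); save(c,"w5.png",None,1.5); print(delta(-73,30,.037,90))
np.save("w5W.npy",c["W"]);np.save("w5.npy",c["pixels"])
E
```

```text
0.01861791126530696
('shift', array([ 0.1807, -0.0384, -0.0132]), 'turn x', np.float64(0.1), 'now loc', array([-59.9,  68.5]), np.float64(0.2177), 'psi', np.float64(90.1), 'tilt', np.float64(0.02), 't', 6.75)
```

View pics/w5.png

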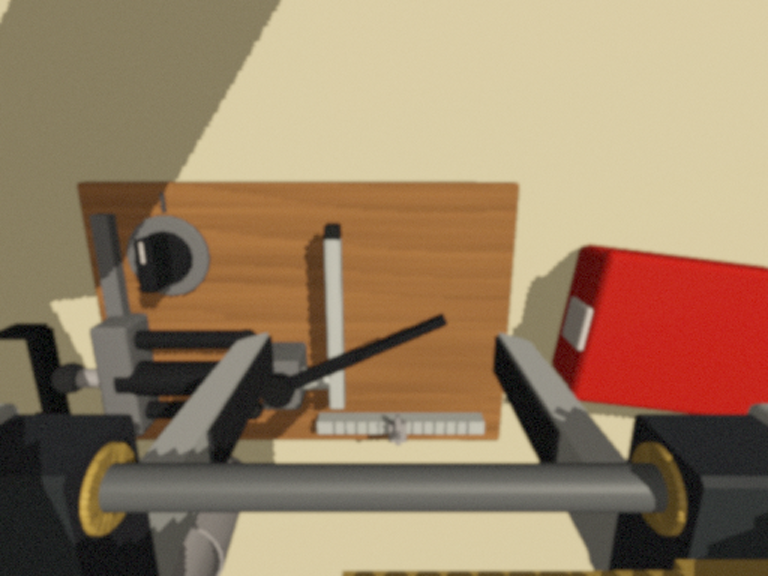

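```bash
python3 - <<'E'
from h import *
c=dict(w2());c["pixels"]=np.load("w5.npy");save(c,"w5a.png",(200,140,340,300),5)
save(c,"w5b.png",(75,115,155,215),6)
E
```

```text
(no output)
```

View pics/w5a.png

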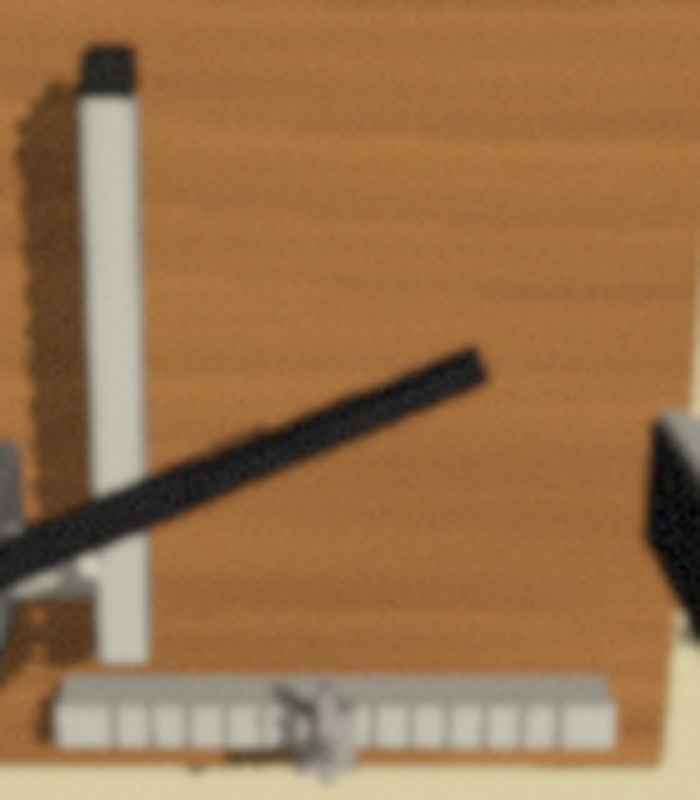

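View pics/w5b.png

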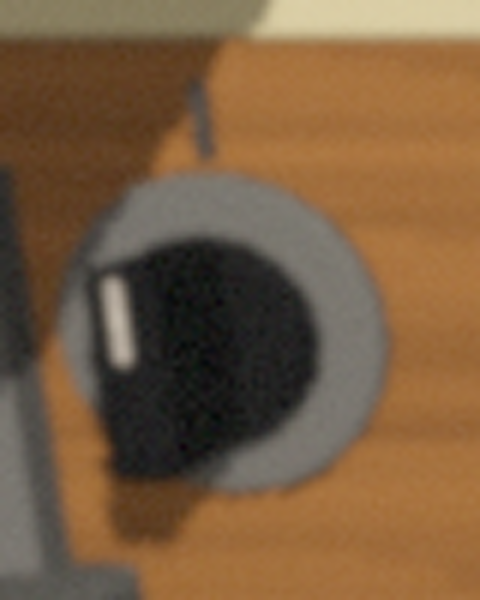

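```bash
python3 - <<'E'
from h import *
c=dict(w2());c["W"]=np.load("w5W.npy");px=np.load("w5.npy")
f=lambda p,x,y,k:((p[0]+.5)/k+x-.5,(p[1]+.5)/k+y-.5)
g=lambda p,z:onz(c,*f(p,200,140,5),z+ZB)
h=lambda p,z:onz(c,*f(p,75,115,6),z+ZB)
t1,t2=h((118,278),.0625),h((125,365),.0625); print("tick",loc(t1),loc(t2)); e=loc(t1)-loc(t2);print("dial",np.arctan2(e[1],-e[0]))
print("line",loc(h((195,82),.018)),loc(h((207,155),.018)))
print("bar -x",loc(g((108,48),.054)),"+x",loc(g((125,660),.054)),"tip lever",loc(g((482,365),.072)))
for y in (63,75,87):
    for x in (75,90):
        u=proj(c,np.r_[wld(x,y),.045+ZB]); print(x,y,((u-[200,140]+.5)*5).round())
print("rail corners top",loc(g((55,745),.034)),loc(g((612,745),.034)),loc(g((60,702),.034)),loc(g((612,702),.034)))
im=px[270:300,250:285][:,:,::-1]; cv2.imwrite("pics/w5c.png",cv2.resize(im,None,fx=20,fy=20,interpolation=cv2.INTER_NEAREST))
for n,roi in(("scene",(205,185,265,225)),("side",(250,170,310,225))):
    s=cam(n); save(s,n+"3.png",roi,10)
    for y in(63,75,87): print(n,y,((proj(s,np.r_[wld(75,y),.045+ZB])-[roi[0],roi[1]]+.5)*10).round())
E
```

```text
tick [ -79.  -109.3] [ -62.5 -110.3]
dial 0.060532019782107135
line [-111.4 -111.5] [ -96.6 -111. ]
bar -x [-91.   31.3] +x [64.  31.1] tip lever [-21.9 115.9]
75 63 [252. 680.]
90 63 [253. 731.]
75 75 [298. 680.]
90 75 [298. 731.]
75 87 [344. 680.]
90 87 [344. 731.]
rail corners top [101.9   9. ] [101.6 160.8] [88.6 10.9] [ 88.3 160. ]
scene 63 [256. 114.]
scene 75 [291. 130.]
scene 87 [327. 145.]
side 63 [378. 318.]
side 75 [355. 291.]
side 87 [332. 263.]
```

View pics/w5c.png

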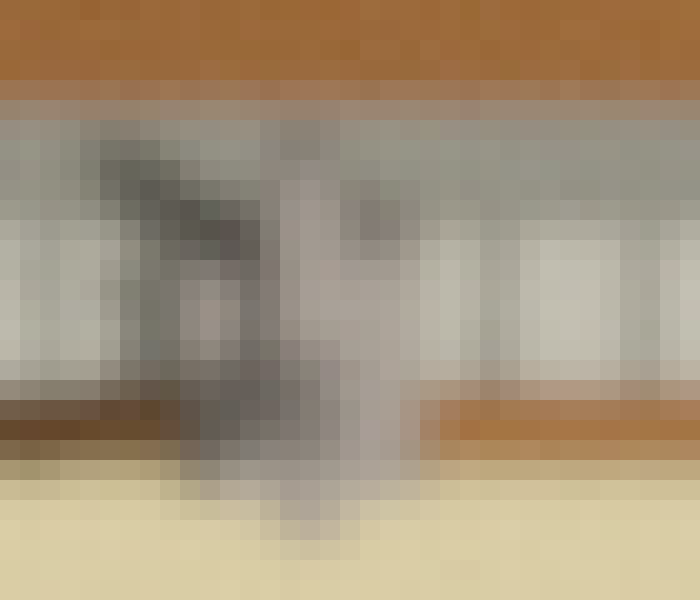

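View pics/scene3.png

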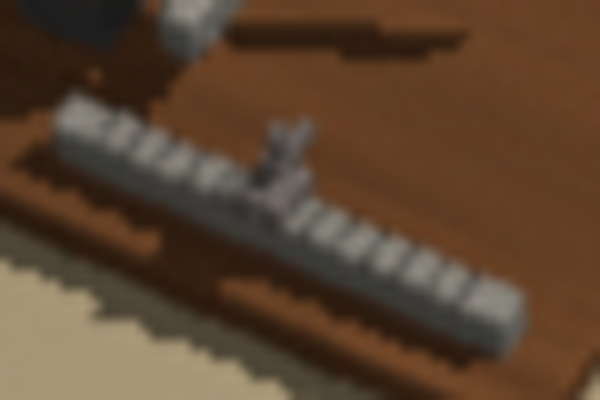

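View pics/side3.png

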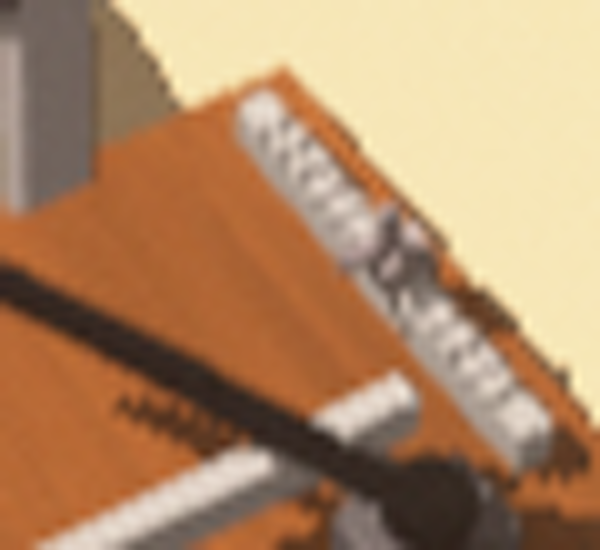

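Emit:
step_arm --motion '[[[0.03, -0.019, -0.007, 0, 0, 0], [0.04, -0.019, -0.006, 0, 0, 0], [0.04, 0, 0, 0, 0, 0], [0, 0, 0, 0, 0, 0], [0.03, 0, 0, 0, 0, 0], [0.03, 0, 0, 0, 0, 0], [0.02, 0, 0, 0, 0, 0], [0, 0, 0, 0, 0, 0]]]' --fingers 0.044

```text
time_s: 7.85
ee_pos: [0.4822, -0.0496, 0.0281]
eef_rot: [-3.027, 1.57, 3.034]
force: [0.1, -0.0, 0.4]
grip_width: 0.0437
```

```bash
python3 - <<'E'
from h import *
print(delta(-73,31,.028,90)); c=cam("wrist"); save(c,"w6.png",None,1.5)
E
```

```text
('shift', array([ 0.0001, -0.0001, -0.0005]), 'turn x', np.float64(0.1), 'now loc', array([-72.5,  31.1]), np.float64(0.0281), 'psi', np.float64(90.1), 'tilt', np.float64(0.02), 't', 7.85)
```

View pics/w6.png

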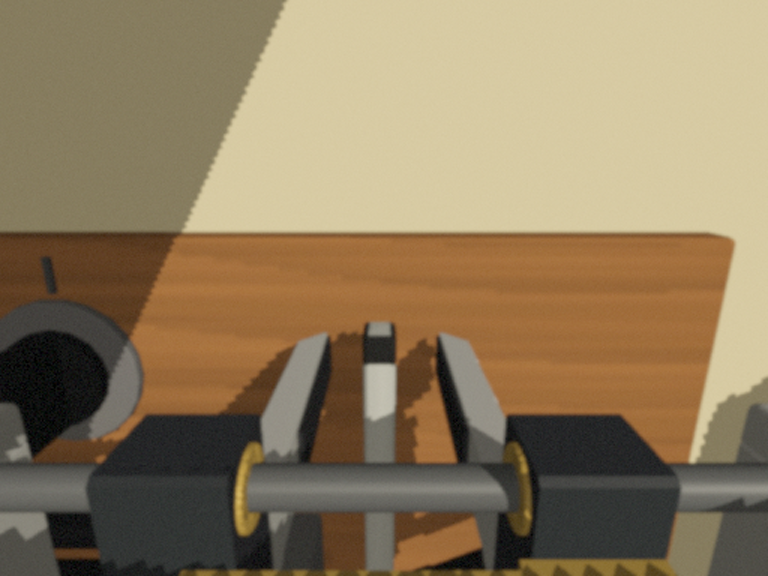

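Emit:
step_arm --motion '[[[0, 0, 0, 0, 0, 0], [0, 0, 0, 0, 0, 0], [0, 0, 0, 0, 0, 0], [0, 0, 0, 0, 0, 0], [0, 0, 0, 0, 0, 0]]]' --fingers 0.006 --squeeze 15

```text
time_s: 8.52
ee_pos: [0.482, -0.0495, 0.0277]
eef_rot: [-0.333, 1.57, -0.555]
force: [-1.2, -1.6, 5.1]
grip_width: 0.0122
```

Emit:
step_arm --motion '[[[0, 0.008, 0, 0, 0, 0], [0, 0.008, 0, 0, 0, 0], [0, 0.008, 0, 0, 0, 0], [0, 0.008, 0, 0, 0, 0], [0, 0.008, 0, 0, 0, 0], [0, 0.006, 0, 0, 0, 0], [0, 0.004, 0, 0, 0, 0], [0, 0, 0, 0, 0, 0], [0, 0, 0, 0, 0, 0]]]'

```text
time_s: 9.65
ee_pos: [0.493, -0.0008, 0.0277]
eef_rot: [-0.87, 1.57, -1.091]
force: [-1.8, -3.8, 6.5]
grip_width: 0.012
```

```bash
python3 - <<'E'
from h import *
print(delta(-73,82,.028,90)); 
for n,roi in(("scene",(190,140,290,230)),("side",(210,165,330,265))):
    s=cam(n); save(s,n+"4.png",roi,7 if n=="scene" else 6)
save(cam("wrist"),"w7.png",None,1.5)
E
```

```text
('shift', array([-0.0003,  0.001 , -0.0002]), 'turn x', np.float64(0.1), 'now loc', array([-72.8,  81. ]), np.float64(0.0277), 'psi', np.float64(90.1), 'tilt', np.float64(0.04), 't', 9.65)
```

View pics/scene4.png

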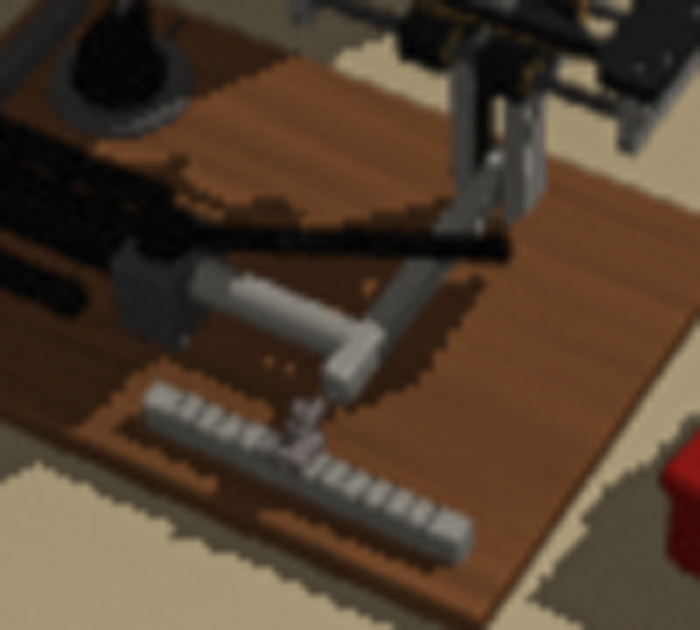

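View pics/side4.png

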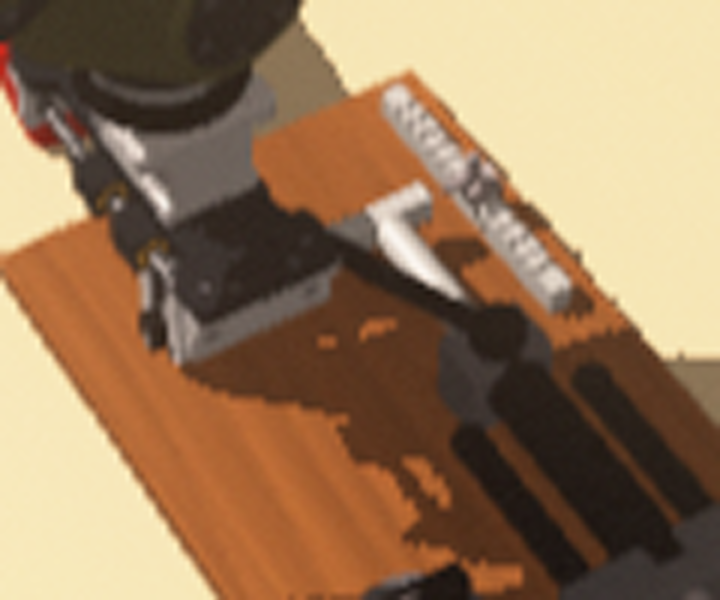

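View pics/w7.png

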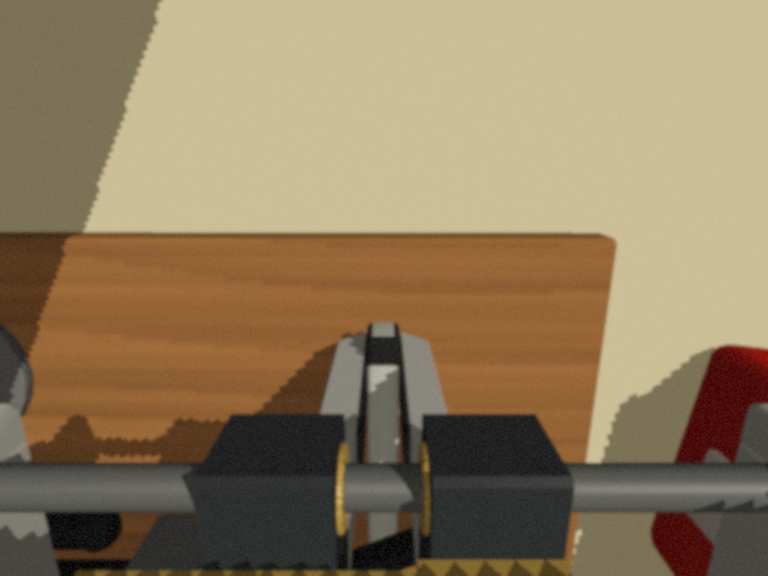

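```bash
python3 - <<'E'
from h import *
s=cam("scene"); roi=(218,180,258,212); im=s["pixels"][roi[1]:roi[3],roi[0]:roi[2]][:,:,::-1]
im=cv2.convertScaleAbs(im,alpha=1.6,beta=0)
cv2.imwrite("pics/s5.png",cv2.resize(im,None,fx=18,fy=18,interpolation=cv2.INTER_NEAREST))
q=lambda x,y,z:((proj(s,np.r_[wld(x,y),z+ZB])-roi[:2]+.5)*18).round()
for y in(76,82,88): print(y,"tip75",q(75,y,.045),"x90",q(90,y,.045))
print("end centre 65,81", q(65,81,.045),"top edge",q(65,75,.054),q(65,87,.054),q(65,75,.036),q(65,87,.036))
d=cam("side"); roi=(270,182,302,214); im=d["pixels"][roi[1]:roi[3],roi[0]:roi[2]][:,:,::-1]
cv2.imwrite("pics/d5.png",cv2.resize(im,None,fx=18,fy=18,interpolation=cv2.INTER_NEAREST))
q=lambda x,y,z:((proj(d,np.r_[wld(x,y),z+ZB])-roi[:2]+.5)*18).round()
for y in(76,82,88): print(y,"tip75",q(75,y,.045),"x90",q(90,y,.045))
print("end centre 65,81", q(65,81,.045),"top edge",q(65,75,.054),q(65,87,.054))
E
```

```text
76 tip75 [296. 326.] x90 [246. 390.]
82 tip75 [328. 340.] x90 [278. 404.]
88 tip75 [361. 354.] x90 [311. 419.]
end centre 65,81 [356. 295.] top edge [321. 244.] [386. 273.] [326. 317.] [391. 345.]
76 tip75 [275. 303.] x90 [354. 266.]
82 tip75 [255. 278.] x90 [333. 242.]
88 tip75 [235. 254.] x90 [313. 217.]
end centre 65,81 [206. 307.] top edge [228. 296.] [187. 246.]
```

View pics/s5.png

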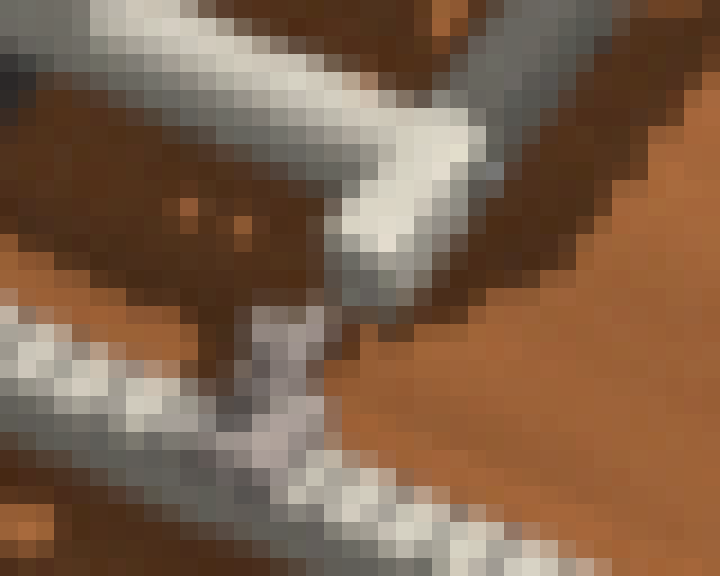

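View pics/d5.png

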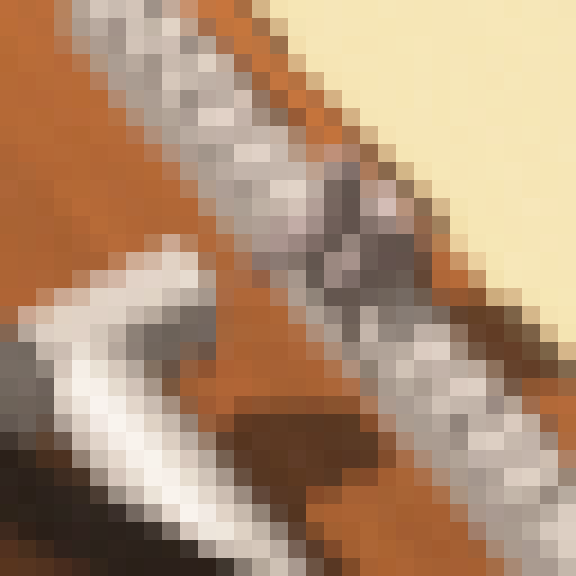

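Emit:
step_arm --motion '[[[0, 0.001, 0, 0, 0, 0], [0, 0, 0, 0, 0, 0], [0, 0, 0, 0, 0, 0], [0, 0, 0, 0, 0, 0]]]' --squeeze 9

```text
time_s: 10.4
ee_pos: [0.4933, 0.0001, 0.0277]
eef_rot: [-0.778, 1.57, -0.999]
force: [-1.4, -5.1, 6.5]
grip_width: 0.012
```

Emit:
step_arm --motion '[[[0, 0, 0.004, 0, 0, 0], [0, 0, 0.006, 0, 0, 0], [0, 0, 0.006, 0, 0, 0], [0, 0, 0.006, 0, 0, 0]]]'

```text
time_s: 10.9
ee_pos: [0.5117, -0.0043, 0.0259]
eef_rot: [-2.973, 1.563, 3.088]
force: [-14.7, -0.8, -0.3]
grip_width: 0.012
```

```bash
python3 - <<'E'
from h import *
print(delta(-73,82,.028,90)); o=get_obs(); print("local force",RZ.T@o["force"][:2],o["force"][2],o["grip_width"])
E
```

```text
('shift', array([-0.0019,  0.0002, -0.0192]), 'turn x', np.float64(0.1), 'now loc', array([-53.8,  81.8]), np.float64(0.0259), 'psi', np.float64(90.1), 'tilt', np.float64(0.45), 't', 10.9)
local force [-14.20191335  -4.03534784] -0.3275258002868066 0.01203637374311574
```

Emit:
step_arm --motion '[[[0, 0, 0.006, 0, 0, 0], [0, 0, 0.006, 0, 0, 0], [0, 0, 0.006, 0, 0, 0], [0, 0, 0.006, 0, 0, 0], [0, 0, 0.006, 0, 0, 0], [0, 0, 0.006, 0, 0, 0]]]'

```text
time_s: 11.65
ee_pos: [0.5465, -0.0121, 0.0256]
eef_rot: [-2.98, 1.562, 3.082]
force: [-16.0, -1.1, -0.5]
grip_width: 0.0123
```

```bash
python3 - <<'E'
from h import *
print(delta(28,82,.028,90)); o=get_obs(); print("local force",RZ.T@o["force"][:2],o["force"][2],o["grip_width"])
E
```

```text
('shift', array([-0.0028,  0.    ,  0.0461]), 'turn x', np.float64(0.1), 'now loc', array([-18.1,  81.9]), np.float64(0.0256), 'psi', np.float64(90.1), 'tilt', np.float64(0.5), 't', 11.65)
local force [-15.35511238  -4.6353174 ] -0.5157763168197744 0.01225212106689194
```

Emit:
step_arm --motion '[[[0, 0, 0.006, 0, 0, 0], [0, 0, 0.006, 0, 0, 0], [0, 0, 0.006, 0, 0, 0], [0, 0, 0.006, 0, 0, 0], [0, 0, 0.006, 0, 0, 0], [0, 0, 0.005, 0, 0, 0], [0, 0, 0.004, 0, 0, 0]]]'

```text
time_s: 12.52
ee_pos: [0.5847, -0.0207, 0.0255]
eef_rot: [-2.992, 1.562, 3.069]
force: [-14.1, -0.3, -1.4]
grip_width: 0.0122
```

```bash
python3 - <<'E'
from h import *
print(delta(28,82,.028,90)); o=get_obs(); print("local force",RZ.T@o["force"][:2],o["force"][2],o["grip_width"],o["moment"])
for n,roi in(("scene",(180,140,290,230)),("side",(210,165,330,265))):
    s=cam(n); save(s,n+"6.png",roi,7 if n=="scene" else 6)
E
```

```text
('shift', array([-0.0026, -0.    ,  0.007 ]), 'turn x', np.float64(0.1), 'now loc', array([21., 82.]), np.float64(0.0255), 'psi', np.float64(90.1), 'tilt', np.float64(0.49), 't', 12.525)
local force [-13.70533408  -3.45713981] -1.367460547170427 0.012185234955391424 [-0.04755624  2.67426121 -0.02069732]
```

View pics/scene6.png

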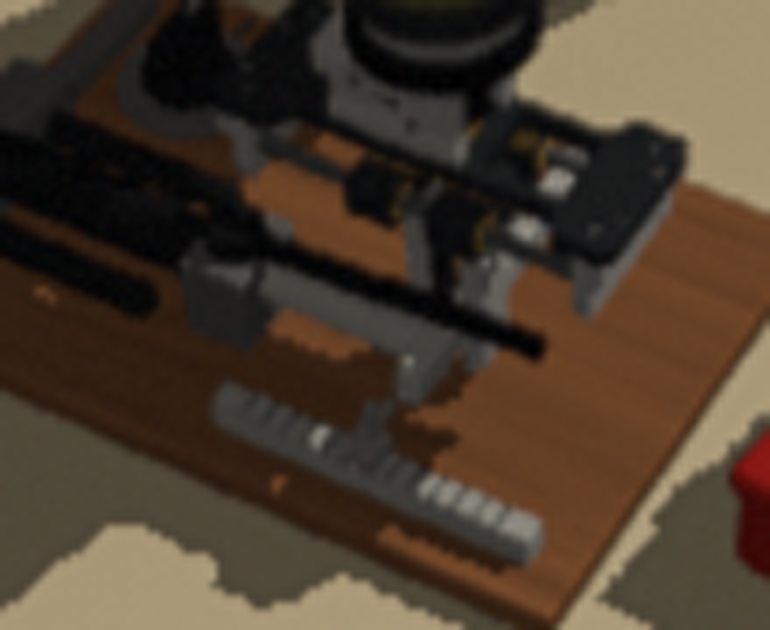

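View pics/side6.png

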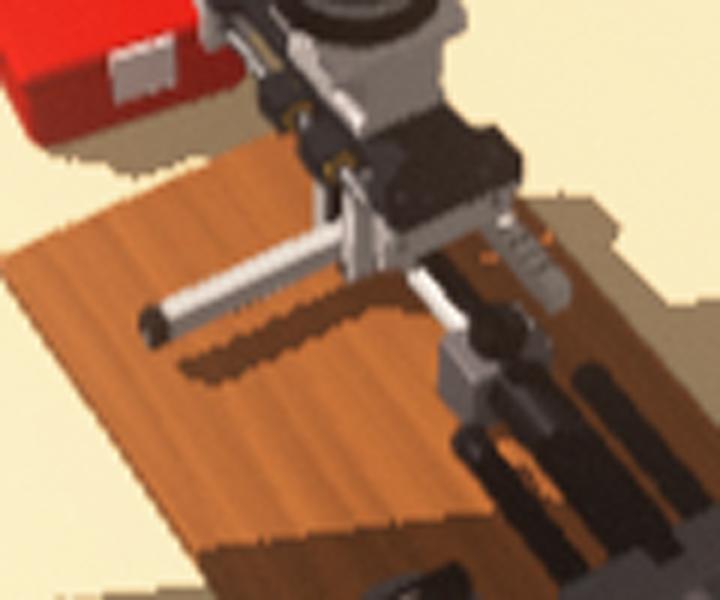

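Emit:
step_arm --motion '[[[0, 0, 0.002, 0, 0, 0], [0, 0, 0.002, 0, 0, 0], [0, 0, 0.002, 0, 0, 0], [0, 0, 0.001, 0, 0, 0], [0, 0, 0, 0, 0, 0], [0, 0, 0, 0, 0, 0]]]'

```text
time_s: 13.38
ee_pos: [0.5858, -0.0208, 0.0252]
eef_rot: [-3.046, 1.547, 3.015]
force: [-61.3, 8.3, 30.2]
grip_width: 0.0118
```

```bash
python3 - <<'E'
from h import *
print(delta(28,82,.028,90)); o=get_obs(); print("local force",RZ.T@o["force"][:2],o["force"][2],o["grip_width"],o["moment"])
E
```

```text
('shift', array([-0.0029, -0.0001,  0.0058]), 'turn x', np.float64(0.1), 'now loc', array([22.1, 82.1]), np.float64(0.0252), 'psi', np.float64(90.1), 'tilt', np.float64(1.34), 't', 13.375)
local force [-61.57247199  -5.48171883] 30.167675207910936 0.0118050105957338 [ 1.12522922 10.76590187 -0.69148415]
```

Emit:
step_arm --motion '[[[0, 0, -0.003, 0, 0, 0], [0, 0, -0.002, 0, 0, 0], [0, 0, 0, 0, 0, 0]]]'

```text
time_s: 13.75
ee_pos: [0.5852, -0.0208, 0.0254]
eef_rot: [-3.016, 1.559, 3.046]
force: [-26.0, 0.2, 4.9]
grip_width: 0.0117
```

```bash
python3 - <<'E'
from h import *
print(delta(28,82,.028,90)); o=get_obs(); print("local force",RZ.T@o["force"][:2],o["force"][2],o["grip_width"],o["moment"])
M=R.from_euler("xyz",o["eef_rot"]).as_matrix(); print("tool x axis local",RZ.T@M[:2,0],M[2,0])
s=cam("scene"); save(s,"scene7.png",(180,140,290,230),7)
im=cv2.convertScaleAbs(s["pixels"][150:205,200:265][:,:,::-1],alpha=2.2);cv2.imwrite("pics/s7.png",cv2.resize(im,None,fx=12,fy=12,interpolation=cv2.INTER_CUBIC))
for th in(0,.04,.08,.12):
    P=[]
    for r in(0,60,145):
        P.append(((proj(s,np.r_[wld(40-r*np.sin(th),-15+r*np.cos(th)),.072+ZB])-[200,150]+.5)*12).round().tolist())
    print(th,P)
save(cam("wrist"),"w8.png",None,1.5)
E
```

```text
('shift', array([-0.0027, -0.    ,  0.0064]), 'turn x', np.float64(0.1), 'now loc', array([21.6, 82. ]), np.float64(0.0254), 'psi', np.float64(90.1), 'tilt', np.float64(0.67), 't', 13.75)
local force [-25.42761197  -5.56332773] 4.866917729962108 0.011687172560659015 [ 0.07467197  4.44332013 -0.3131188 ]
tool x axis local [-0.01155771 -0.00148421] -0.9999321059072774
0 [[164.0, 269.0], [374.0, 358.0], [683.0, 489.0]]
0.04 [[164.0, 269.0], [379.0, 351.0], [694.0, 473.0]]
0.08 [[164.0, 269.0], [384.0, 345.0], [705.0, 456.0]]
0.12 [[164.0, 269.0], [388.0, 338.0], [715.0, 439.0]]
```

View pics/s7.png

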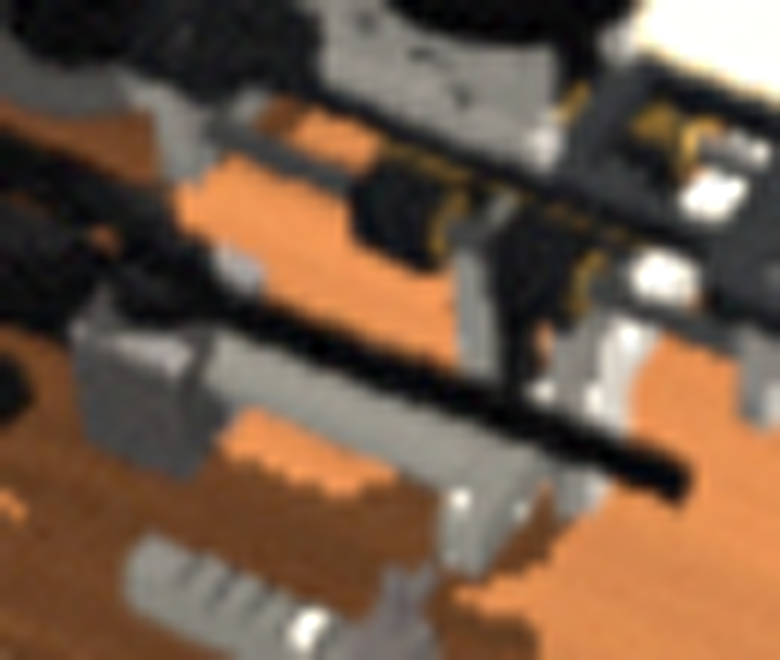

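View pics/w8.png

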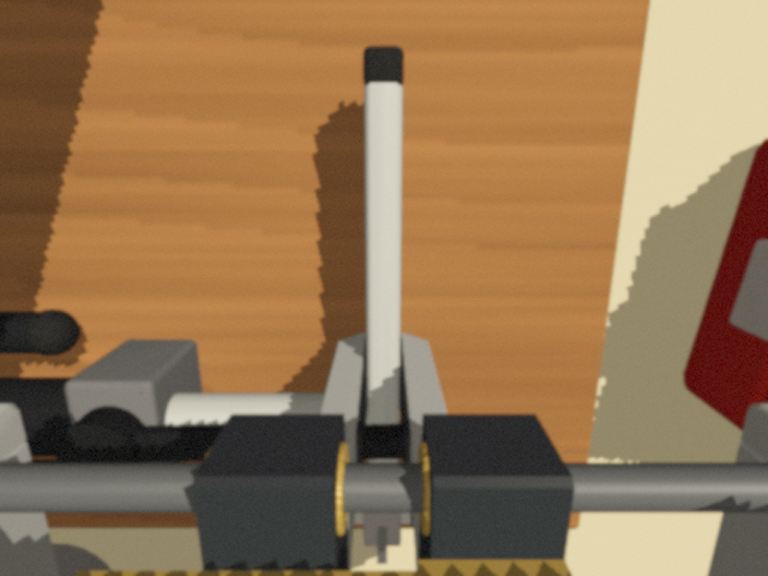

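Emit:
step_arm --motion '[[[0, 0, -0.001, 0, 1.5, 0], [0, 0, -0.001, 0, 1.5, 0], [0, 0, -0.0005, 0, 1.5, 0], [0, 0, 0, 0, 0, 0]]]'

```text
time_s: 14.35
ee_pos: [0.5836, -0.0205, 0.0261]
eef_rot: [-3.126, 1.482, 2.936]
force: [-22.7, -0.2, 8.4]
grip_width: 0.0123
```

```bash
python3 - <<'E'
from h import *
print(delta(28,82,.028,90)); o=get_obs(); print("local force",RZ.T@o["force"][:2],o["force"][2],o["grip_width"],o["moment"])
E
```

```text
('shift', array([-0.0026, -0.    ,  0.0079]), 'turn x', np.float64(0.1), 'now loc', array([19.9, 82. ]), np.float64(0.0261), 'psi', np.float64(90.1), 'tilt', np.float64(5.1), 't', 14.35)
local force [-22.08686873  -5.28016331] 8.36010405525914 0.012292975307776243 [-0.05701707  4.0143552  -0.24886752]
```

Emit:
step_arm --motion '[[[0, 0, -0.0005, 0, 1.5, 0], [0, 0, -0.0005, 0, 1.5, 0], [0, 0, -0.0005, 0, 1.5, 0], [0, 0, 0, 0, 0, 0]]]'

```text
time_s: 14.85
ee_pos: [0.5822, -0.0201, 0.027]
eef_rot: [-3.133, 1.403, 2.929]
force: [-25.6, 0.1, 13.0]
grip_width: 0.012
```

```bash
python3 - <<'E'
from h import *
print(delta(28,82,.028,90)); o=get_obs(); print("local force",RZ.T@o["force"][:2],o["force"][2],o["grip_width"],o["moment"])
c=cam("wrist");save(c,"w9.png",None,1.5); np.save("w9.npy",c["pixels"]);np.save("w9W.npy",c["W"])
s=cam("scene")
im=cv2.convertScaleAbs(s["pixels"][150:205,200:265][:,:,::-1],alpha=2.2);cv2.imwrite("pics/s9.png",cv2.resize(im,None,fx=12,fy=12,interpolation=cv2.INTER_CUBIC))
E
```

```text
('shift', array([-0.0026, -0.    ,  0.0092]), 'turn x', np.float64(0.1), 'now loc', array([18.5, 82. ]), np.float64(0.027), 'psi', np.float64(90.1), 'tilt', np.float64(9.61), 't', 14.85)
local force [-24.99967899  -5.57415286] 12.965337500319395 0.011986333941727803 [-0.02712487  4.61858195 -0.14069459]
```

View pics/w9.png

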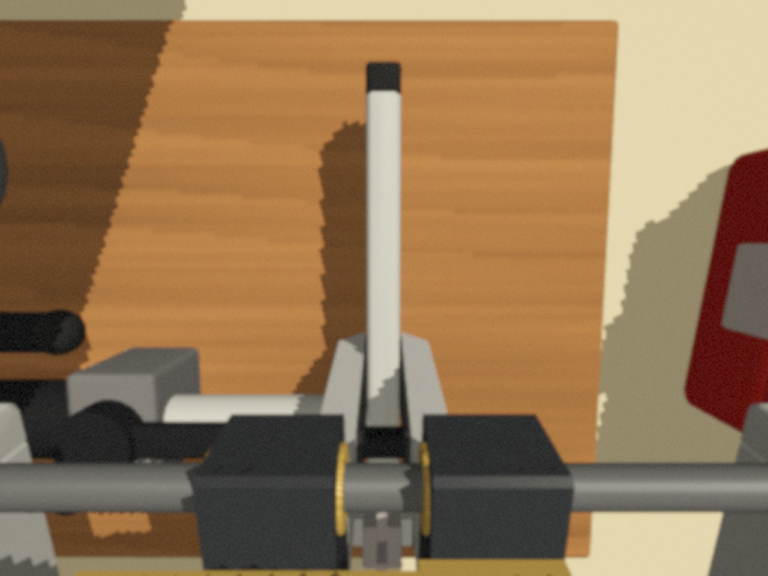

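View pics/s9.png

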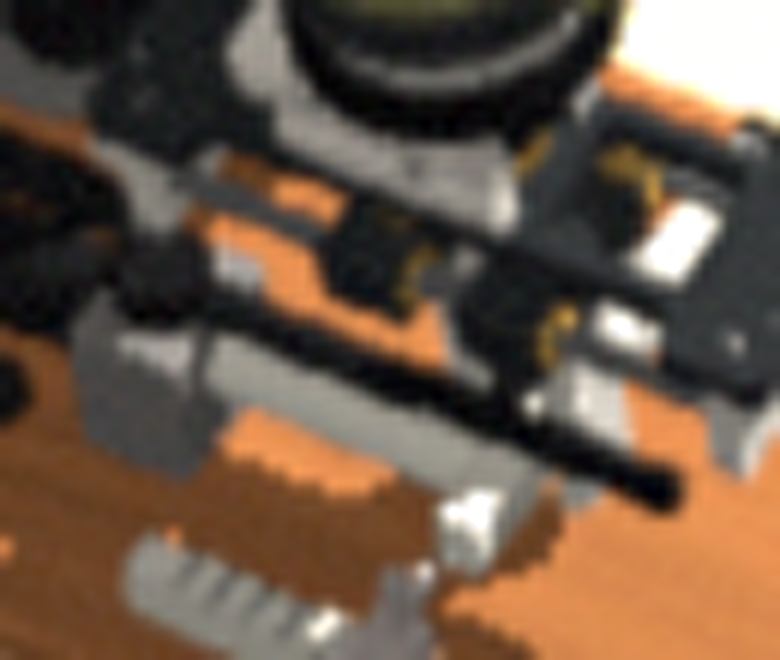

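Emit:
step_arm --motion '[[[0, 0, -0.0005, 0, 1.2, 0], [0, 0, -0.0005, 0, 1.2, 0], [0, 0, 0, 0, 0, 0], [0, 0, 0, 0, 0, 0]]]'

```text
time_s: 15.45
ee_pos: [0.5812, -0.0199, 0.0275]
eef_rot: [-3.135, 1.362, 2.927]
force: [-27.0, 0.4, 15.0]
grip_width: 0.0121
```

```bash
python3 - <<'E'
from h import *
print(delta(28,82,.028,90)); o=get_obs(); print("local force",RZ.T@o["force"][:2],o["force"][2],o["grip_width"],o["moment"])
c=cam("wrist");save(c,"w10.png",(0,230,340,384),2.3); np.save("w10W.npy",c["W"])
s=cam("scene");
im=cv2.convertScaleAbs(s["pixels"][150:205,200:265][:,:,::-1],alpha=2.2);cv2.imwrite("pics/s10.png",cv2.resize(im,None,fx=12,fy=12,interpolation=cv2.INTER_CUBIC))
save(s,"scene10.png",(120,110,370,250),3)
E
```

```text
('shift', array([-0.0027, -0.0001,  0.0102]), 'turn x', np.float64(0.1), 'now loc', array([17.5, 82.1]), np.float64(0.0275), 'psi', np.float64(90.1), 'tilt', np.float64(11.97), 't', 15.45)
local force [-26.42856641  -5.56386633] 14.952701454520884 0.01206794103196311 [ 0.10331881  4.71836594 -0.03707392]
```

View pics/w10.png

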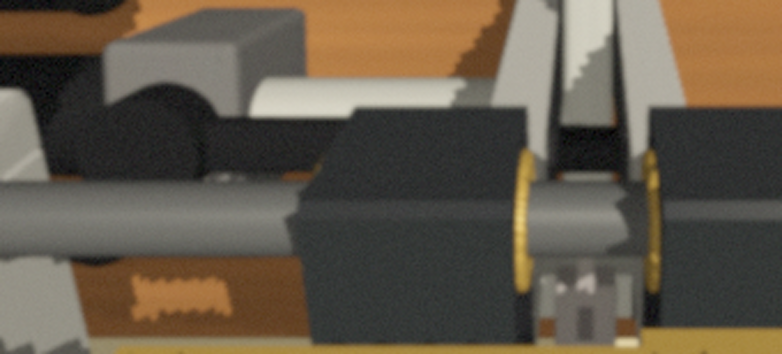

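View pics/s10.png

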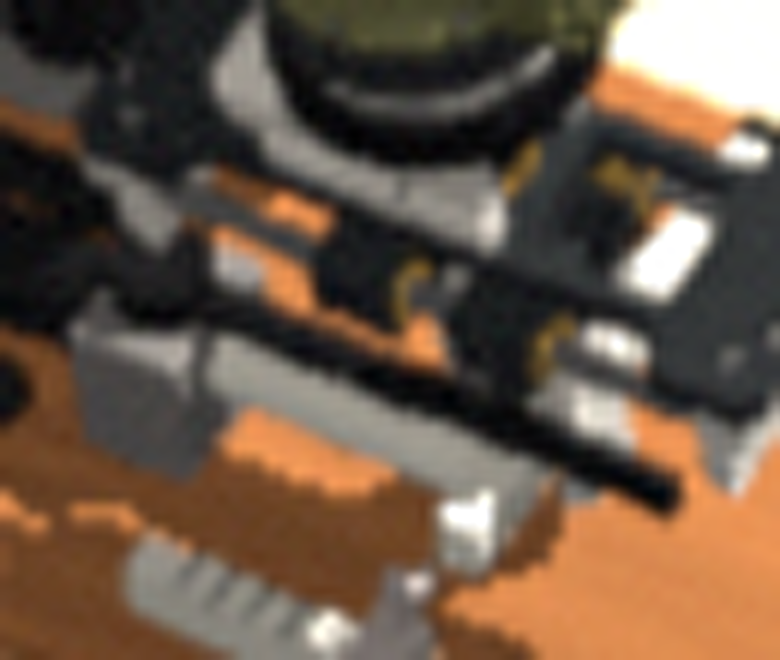

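View pics/scene10.png

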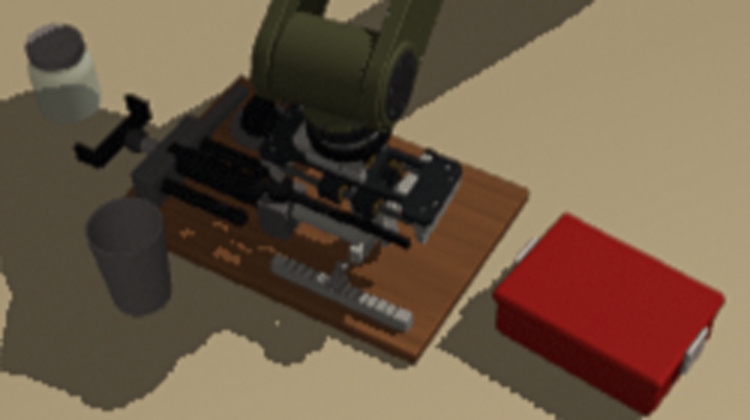

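```bash
python3 - <<'E'
from h import *
c=dict(w2());c["W"]=np.load("w10W.npy")
f=lambda p:((p[0]+.5)/2.3-.5,(p[1]+.5)/2.3+230-.5)
for p in((230,118),(345,118),(590,127)): print(loc(onz(c,*f(p),.072+ZB)))
print("pin",loc(onz(c,*f((140,145)),.074+ZB)))
print("ptr",loc(onz(c,*f((588,278)),.045+ZB)))
E
```

```text
[31.7  5.6]
[31.7 30.6]
[33.6 83.8]
pin [ 37.  -12.9]
ptr [84.1 83.4]
```

```bash
python3 - <<'E'
from station import ticket,get_obs
print(get_obs()["time_s"]); print(ticket.hand_in())
E
```

```text
15.55
the job is handed in; nothing more can be done
None
```

I zeroed the dial, pulled the leg out to the mark and closed the lever while holding the bar. I handed the job in at 15.6 s with the bar still gripped; no verdict came back.

- **Dial:** I turned it anticlockwise about 40° until the wrist showed a resisting moment of about 0.36 N m. In the wrist picture the tick pointed at the dark line. A later picture measured 0.06 rad, under the 0.08 limit but close to what I can resolve. I did not get another clear look at the dial after that.
- **Bar at the mark:** I pulled the bar out about 51 mm. In the final wrist picture the pointer is centred on the bar's end, within about 1–2 mm. An earlier scene-camera estimate differed by 3–4 mm, at about one pixel of resolution. The grip was still on (12 mm opening, 9 N squeeze), and the spring was pulling at about 5.5 N.
- **Lever:**
  - The first push stopped with the lever about 0.04 rad open and the wrist force at about 69 N. I think the fingers met the leg rod.
  - I backed off and tilted the tool about 12° so the fingers' upper part pushed the paddle the rest of the way.
  - Lever edges in the wrist and scene pictures then gave about 0 rad.
- **Clip and bystanders:** I did not touch the index clip, and the jar, tumbler and lunch box look unmoved in the last scene picture. I judged this by eye, not by measurement.

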